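Unlock the knife box: roll the code and draw the bolt

ROBOT

A 6-joint arm with a two-finger parallel gripper is mounted at the origin on the work surface. World frame = base frame: x ahead of the robot, y to its left, z up, the work surface at z = 0. Lengths are in m, angles in degrees, forces in N, time in s.
With the tool pointing down it reaches from about 0.35 to 0.975 m from the base axis. Payload 7.1 kg.
Tool frame: the origin (TCP) lies on the mounting face of the last link; the fingertips stand 182 mm ahead of it and the grasp point (between the pads) lies 163 mm ahead of it; z points along the fingers, y is the line along which they close (so a half turn about z gives the same grasp; the last joint's range is limited). The gripper opens to 88 mm and grips with 3 to 60 N. Pads are 20 mm wide; open, the fingers measure 115 mm over their backs; the gripper's body (75 mm by 178 mm) begins 61 mm behind the grasp point.
Start: joints at [67.552, 24.242, 93.386, -0, 62.372, -1.089], TCP at [0.228, 0.582, 0.405] pointing down, gripper open.
Joint ranges: [-172.04, 172.04], [-51.8, 120.97], [4.93, 147.93], [-75.15, 255.16], [6.16, 154.13], [-145.62, 145.62]. Speed limits (degrees/s): [136.94, 136.94, 172.46, 180, 180, 180].

INTERFACE

Orientations are given as [roll, pitch, yaw] about the fixed x, y, z axes, in that order (R = Rz(yaw) Ry(pitch) Rx(roll)).
In Python, from plant import manip gives the robot as it stands.
- The arm moves only by the tool arm_command, never from a script. Its argument "steps" is a list of rows, each a list of 7 numbers: the shift along the tool's x, y, z in m, then the turn, a rotation vector about the tool's x, y, z in degrees, then the closure in counts, from 0 (fully open) to 255 (shut). In form: [[tx, ty, tz, rx, ry, rz, grip], ...]. A call has 1 to 10 rows; each row is the pose to reach, as a shift and turn from the pose commanded when the call began, along the tool's axes at that moment; what a row does not reach only later rows make up. A row lasts 1/12 s, in which the tool goes at most 41.7 mm and 7.16 degrees, less where a joint would pass 70% of its speed; a pose out of reach is approached as far as the arm can. A call with a gripper value outside its range is refused whole. The fingers move at their own pace and stop on an object; the grip force is fixed at half the most. Time passes only in rows, so rows that repeat a pose let the fingers close. It gives the time, the measured TCP pose, the force, the opening and the grip force at its end, in the units of the state.
- manip.get_state(): the state, without advancing time (a new reading comes with each control period).
- manip.camera(name): name is "side" or "top"; returns a dict with "pixels" (400x640x3 uint8, red, green, blue), "fovy" (degrees; the focal length in pixels is half the picture's height over the tangent of half this angle, whatever the lens; pixels are square), "cx", "cy" (the principal point, pixels), "k1" (the pictures are not rectified: a ray, as slopes to the right and down, at radius r is drawn at 1 + k1 r^2 times it, then the intrinsics apply), "R" (3x3) and "t" (3): a world point X has camera coordinates R X + t. Camera axes: x right, y down, z forward; pixel columns grow to the right and rows downward; lengths in m; the calibration is good to about 2 mm. A picture is of the moment at which its call begins. There is no depth.
- manip.job_done(): hands the job in; it is judged then, once.
The state is a dict: "t": time; "joint_pos": joint angles; "dq": joint speeds; "joint_efforts": joint torques, N m; "tool_pos": TCP position; "tool_rot": TCP orientation; "force": force on the tool from outside, world axes, zero at the start; "torque": the same for the moment, N m; "finger_gap": finger opening in m; "finger_force": force on a finger pad.
Only numpy, scipy, OpenCV 4.12 (cv2) and the standard library are available. Lean on these libraries where they do the work, as an engineer would, in place of code of your own. Each camera call takes 0.05 s, during which the arm holds its last target. There are 200 camera calls.

TASK

Unlock the steel knife box: roll its three numbered thumbwheels, gently and one at a time without touching the neighbouring wheel, to the code 3-5-2 (left to right as seen from the robot), each digit square at the index line on top. Then slide the bolt knob fully to the left, without forcing it, leaving the wheels on the code and the ramekin and pastry ring standing on the box undisturbed.

Things in the scene. Friction and masses are not known exactly. Their poses are not given: they have to be found in the camera images.
- box: stainless steel knife box, 220 (its x) x 360 (its y) x 85 mm high, fixed; origin at the centre of its underside on the table, z up, +x towards its hinged back, +y to the left as seen from the robot. Its flat top is 85 mm above the origin. On the top, along y, sit the three code wheels (from left to right at y = +20, -20 and -60 mm, x = 0) and further left the bolt knob
- left_mark (a point): point in the plane of the box top (85 mm up) at the left wheel's middle, on the black index line; axes as the box. The wheel's crown stands 13 mm above this point, but up to 3 mm more or less from wheel to wheel (not measured: find it by touch). Pressed, it gives 1 mm for each 6 N; over 12 N damages it. Neighbouring wheels are 40 mm apart, centre to centre
- left (a joint): turn (rad) of the left wheel (first digit, 3): black disc, radius 28 mm, 18 mm wide, axis along the box's y, white digits 0 to 7 on its rim. Digit d is uppermost, square at the line, at d x 0.785. Grows as the top moves to the box's +x; stops at -0.3 and 5.8. Needs 1.8 N at the rim, stays where left; a shut fingertip laid flat on the crown with 4 N or more drags it round, nearly without slip
- middle_mark (a point): point in the plane of the box top (85 mm up) at the middle wheel's middle, on the black index line; axes as the box. The wheel's crown stands 13 mm above this point, but up to 3 mm more or less from wheel to wheel (not measured: find it by touch). Pressed, it gives 1 mm for each 6 N; over 12 N damages it. Neighbouring wheels are 40 mm apart, centre to centre
- middle (a joint): turn (rad) of the middle wheel (second digit, 5): black disc, radius 28 mm, 18 mm wide, axis along the box's y, white digits 0 to 7 on its rim. Digit d is uppermost, square at the line, at d x 0.785. Grows as the top moves to the box's +x; stops at -0.3 and 5.8. Needs 1.8 N at the rim, stays where left; a shut fingertip laid flat on the crown with 4 N or more drags it round, nearly without slip
- right_mark (a point): point in the plane of the box top (85 mm up) at the right wheel's middle, on the black index line; axes as the box. The wheel's crown stands 13 mm above this point, but up to 3 mm more or less from wheel to wheel (not measured: find it by touch). Pressed, it gives 1 mm for each 6 N; over 12 N damages it. Neighbouring wheels are 40 mm apart, centre to centre
- right (a joint): turn (rad) of the right wheel (third digit, 2): black disc, radius 28 mm, 18 mm wide, axis along the box's y, white digits 0 to 7 on its rim. Digit d is uppermost, square at the line, at d x 0.785. Grows as the top moves to the box's +x; stops at -0.3 and 5.8. Needs 1.8 N at the rim, stays where left; a shut fingertip laid flat on the crown with 4 N or more drags it round, nearly without slip
- bolt (a joint): how far (m) the bolt is drawn: 0 locked, 0.018 fully open (stop); it slides towards the box's +y (left), needs about 2.5 N and stays where it is left. Inside the box it bears on any wheel that is off its digit after 1 to 2 mm, and must then not be forced (over 10 N bends it)
- bolt_knob (a point): centre of the bolt's upright square steel knob, 14 x 14 mm, 34 mm tall, its sides along the box's x and y; its foot is 3 mm and its top 37 mm above the box top. When locked it is 65 mm left of the left wheel
- ramekin: small white ramekin, 56 mm wide, 32 mm high, standing on the box top behind the right wheel; origin under its centre
- ring_cutter: steel pastry ring, 42 mm wide, 32 mm high, standing on the box top 83 mm behind the wheels' line near the left wheel; origin under its centre

How it is judged (in metres and radians):
On the way, in this order (a step that is already met when the one before it is completed fails the run):
1. all three wheels show the code 3-5-2 (each within 0.15 rad) with the bolt still locked (value of joint left between 2.2062 and 2.5062 rad and value of joint middle between 3.777 and 4.077 rad and value of joint right between 1.4208 and 1.7208 rad and value of joint bolt below 0.004 m), for 0.2 s.
2. the bolt is drawn fully to the left (at least 16 of 18 mm) (value of joint bolt above 0.016 m), for 0.2 s.
At the end, for the whole second after the job is handed in: the wheels show 3-5-2, each within 0.15 rad of square, and are still, and the bolt is drawn at least 16 mm of its 18 mm (value of joint left between 2.2062 and 2.5062 rad and value of joint middle between 3.777 and 4.077 rad and value of joint right between 1.4208 and 1.7208 rad and value of joint bolt above 0.016 m and velocity of joint left between -0.05 and 0.05 rad/s and velocity of joint middle between -0.05 and 0.05 rad/s and velocity of joint right between -0.05 and 0.05 rad/s); the robot touches nothing.
It fails at once if a wheel is pressed with more than 12 N (contact force between the fingers and left above 12 N or contact force between the fingers and middle above 12 N or contact force between the fingers and right above 12 N).
It fails at once if two wheels are touched at the same time ((contact force between the fingers and left above 0.3 N and contact force between the fingers and middle above 0.3 N) or (contact force between the fingers and right above 0.3 N and contact force between the fingers and middle above 0.3 N)).
It fails at once if the bolt is forced (more than 10 N) against a wheel that is off its digit (contact force between bolt and left above 10 N or contact force between bolt and middle above 10 N or contact force between bolt and right above 10 N).
It fails at once if the ramekin or the pastry ring on the box is moved by more than 30 mm (distance of any of ramekin, ring_cutter from where it was at the start of the episode above 0.03 m).
It also fails if it takes over 64 s, if anything falls off the work surface, if the arm or the gripper's body presses on something with over 40 N, if the wrist force passes 120 N, or if a joint passes its speed limit or range.

## Working session

There is one attempt and no reset: what is moved stays moved. The work goes in short steps, Python scripts to look and compute and a tool call to move; the robot and the scene stay as the last step left them, time stands still between calls to the robot, and variables do not carry over. Pictures are saved under pics/ and viewed, at most 10 in all, crops included, and the job is handed in when it is done.

Besides the shell and the picture viewer there is one more tool, called after "Emit:" by a JSON object that holds its "method" and its "body", one argument or row to a line. arm_command: Moves the arm, as the interface text tells. Its arguments: {"type":"object","properties":{"steps":{"type":"array","items":{"type":"array","items":{"type":"number"}}}},"required":["steps"]}

```bash
mkdir -p pics; cat > h.py <<'E'
import numpy as np, cv2, json
from plant import manip
def shot(n):
    c=manip.camera(n); cv2.imwrite(f'pics/{n}_{manip.get_state()["t"]:.2f}.png',c["pixels"][:,:,::-1]); return c
def K(c):
    f=200/np.tan(np.radians(c["fovy"]/2)); return f
def ray(c,u,v):
    f=K(c); d=np.array([(u-c["cx"])/f,(v-c["cy"])/f]); s=d.copy()
    for _ in range(30): s=d/(1+c["k1"]*(s@s))
    R=np.array(c["R"]);t=np.array(c["t"])
    return -R.T@t, R.T@np.array([s[0],s[1],1])
def onz(c,u,v,z):
    o,d=ray(c,u,v); return o+d*(z-o[2])/d[2]
def proj(c,X):
    p=np.array(c["R"])@X+np.array(c["t"]); s=p[:2]/p[2]; s=s*(1+c["k1"]*(s@s)); return s*K(c)+[c["cx"],c["cy"]]
E
python3 - <<'E'
from h import *
s=manip.get_state(); print(s)
for n in("top","side"):
    c=shot(n); print(n,c["fovy"],c["cx"],c["cy"],c["k1"],-np.array(c["R"]).T@c["t"],np.array(c["R"])[2])
E
ls pics
```

```text
{'t': 0.0, 'joint_pos': array([ 6.75523535e+01,  2.42839329e+01,  9.34314382e+01,  2.01966692e-03,
        6.23726716e+01, -1.08875232e+00]), 'dq': array([-0.08644982, -0.02402751,  0.04618041,  0.00479036,  0.09414305,
        0.03096697]), 'joint_efforts': array([ 8.38277192e-04, -5.44631302e+01, -2.73665947e+01,  6.43760199e-02,
        2.26516742e-02, -1.13534604e-04]), 'tool_pos': array([0.22749731, 0.58182509, 0.40390688]), 'tool_rot': array([-1.79912007e+02, -3.46053797e-03,  1.58640165e+02]), 'force': array([-0.62208281, -0.29504054,  0.0875559 ]), 'torque': array([0.05106222, 0.02626325, 0.02123622]), 'finger_force': 0.0, 'finger_gap': 0.08780504322148837}
top 48.40693002210918 324.2789454396819 203.76299352464812 -0.10619363855895356 [ 0.49441968 -0.01918795  0.72935751] [ 0.19915518 -0.00662186 -0.97994559]
side 45.829643885193505 317.5213654493366 205.82542508476382 0.04482824868885105 [ 0.24086967 -0.41064374  0.56635389] [ 0.54437651  0.55516922 -0.62884128]
side_0.10.png
top_0.05.png
```

View pics/top_0.05.png

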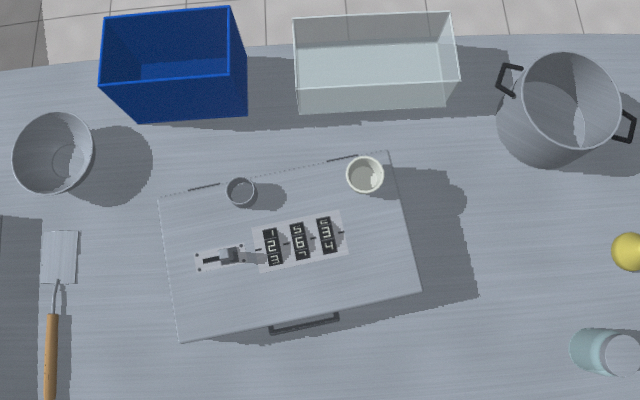

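View pics/side_0.10.png

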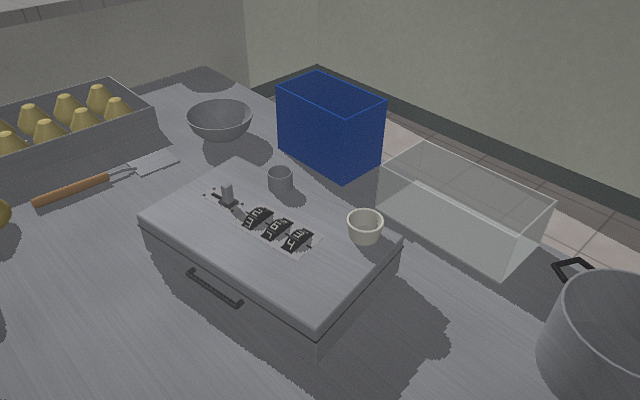

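The top view shows the box with corners at about (158,197), (388,151), (422,291) and (180,342). The wheels are at (272,246), (300,241) and (327,235), showing about 2, 6 and 3. The knob is at (229,254), the ring at (241,192) and the ramekin at (365,175). The side view agrees. Next I'll fit the box pose and make zoomed crops.

```bash
python3 - <<'E'
from h import *
import time
c=shot("top"); s=shot("side")
P=[onz(c,u,v,.085)[:2] for u,v in [(158,197),(388,151),(422,291),(180,342)]]
P=np.array(P); print(P.round(4)); 
print("sides",[np.linalg.norm(P[i]-P[(i+1)%4]).round(4) for i in range(4)])
S=np.array([onz(s,u,v,.085)[:2] for u,v in [(236,157),(403,237),(317,330),(138,217)]]);print("side",S.round(4))
for Q in(P,S):
    # model corners: back-left(+.11,+.18), back-right, front-right, front-left
    M=np.array([[.11,.18],[.11,-.18],[-.11,-.18],[-.11,.18]])
    q=Q-Q.mean(0); th=np.arctan2((M[:,0]*q[:,1]-M[:,1]*q[:,0]).sum(),(M*q).sum()); print(Q.mean(0),np.degrees(th))
a=c["pixels"][200:290,180:360,::-1]; b=s["pixels"][170:270,190:350,::-1]
cv2.imwrite('pics/c1.png',cv2.resize(a,None,fx=4.4,fy=4.4,interpolation=cv2.INTER_CUBIC))
cv2.imwrite('pics/c2.png',cv2.resize(b,None,fx=5,fy=5,interpolation=cv2.INTER_CUBIC))
E
```

```text
[[ 0.6513  0.2262]
 [ 0.701  -0.1251]
 [ 0.4895 -0.1555]
 [ 0.4378  0.1935]]
sides [np.float64(0.3548), np.float64(0.2137), np.float64(0.3528), np.float64(0.216)]
side [[ 0.647   0.2201]
 [ 0.6997 -0.1267]
 [ 0.4903 -0.1586]
 [ 0.4349  0.1847]]
[0.56987225 0.03477041] 8.301102722981053
[0.56795575 0.02987746] 8.946813874108214
```

View pics/c1.png

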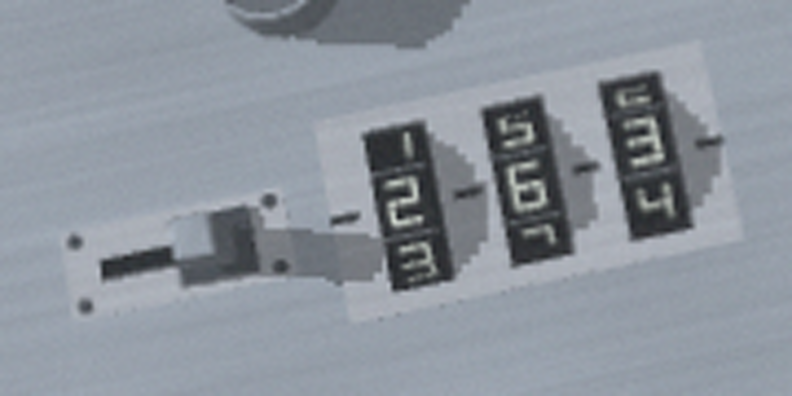

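View pics/c2.png

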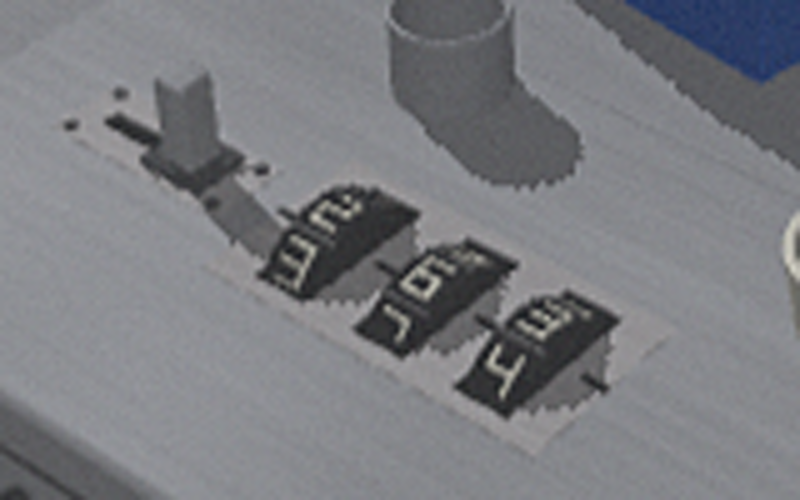

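The top crop is 4.4x, with its origin at (180,200). The index ticks are at crop (345,218), (468,192), (586,168) and (709,142). Digit centres are left '2' (401,203), middle '6' (528,187) and right '3' (641,142), with separator lines on either side. The knob top is at about (194,235). I'll cast the digit rays onto the wheel cylinders.

```bash
cat > m.py <<'E'
from h import *
def digits(c,L,dig,s,off,crown=.013):
    "L: box frame origin xy of wheel mark, ex"
    pass
E
python3 - <<'E'
from h import *
c=manip.camera("top"); sd=manip.camera("side")
g=lambda u,v:(u/4.4+180-.39,v/4.4+200-.39)
gs=lambda u,v:(u/5+190-.4,v/5+170-.4)
T=np.array([onz(c,*g(*p),.085)[:2] for p in [(345,218),(468,192),(586,168),(709,142)]])
T2=np.array([onz(sd,*gs(*p),.085)[:2] for p in [(288,215),(384,268),(487,323),(597,384)]])
for X in(T,T2):
    print(X.round(4),np.linalg.norm(np.diff(X,axis=0),axis=1).round(4)); d=X[0]-X[3]; print("yaw",np.degrees(np.arctan2(-d[0],d[1])), X.mean(0))
d=T[0]-T[3]; ey=d/np.linalg.norm(d)
ey=np.array([-np.sin(np.radians(8.6)),np.cos(np.radians(8.6))])
ex=np.array([ey[1],-ey[0]]); m=T.mean(0) # y=-20
def ang(cam,px,mm):
    o,dd=ray(cam,*px); a=np.array([(o[:2]-mm)@ex,o[2]-.070]); b=np.array([dd[:2]@ex,dd[2]])
    A=b@b;B=2*a@b;C=a@a-.028**2; t=(-B-np.sqrt(B*B-4*A*C))/2/A
    p=a+b*t; Y=(o[:2]+dd[:2]*t-m)@ey-.02
    return round(np.arctan2(p[0],p[1]),3),round(Y,4)
for n,l in dict(left=[(1,405,145),(1.5,395,174),(2,401,203),(2.5,408,236),(3,418,262)],mid=[(5,517,130),(5.5,520,157),(6,528,187),(6.5,537,219),(7,540,243)],right=[(2,632,95),(2.5,632,115),(3,641,142),(3.5,651,182),(4,655,207)]).items():
    for D,u,v in l:
        a,y=ang(c,g(u,v),m); print(n,D,a,y,"joint",round(D*.7854+a,3))
print('side')
for n,l in dict(left=[(2,335,210),(3,293,263)],mid=[(6,422,278),(7,397,325)],right=[(3,548,320),(4,505,372)]).items():
    for D,u,v in l:
        a,y=ang(sd,gs(u,v),T2.mean(0)); print(n,D,a,y,"joint",round(D*.7854+a,3))
# knob top
print("knob",onz(c,*g(194,235),.122),"side",onz(sd,*gs(184,75),.122))
for n,p in dict(left=m+.04*ey,mid=m,right=m-.04*ey,knob=m+.105*ey).items(): print(n,p)
E
```

```text
[[ 0.5641  0.0767]
 [ 0.5703  0.0356]
 [ 0.5759 -0.0038]
 [ 0.5821 -0.045 ]] [0.0415 0.0398 0.0417]
yaw 8.407567981083844 [0.57310521 0.01588752]
[[ 0.5644  0.0781]
 [ 0.5703  0.0375]
 [ 0.577  -0.0032]
 [ 0.5831 -0.0451]] [0.041  0.0413 0.0424]
yaw 8.635521225296754 [0.5736833  0.01680077]
left 1 0.749 0.0169 joint 1.534
left 1.5 0.344 0.0213 joint 1.522
left 2 -0.017 0.021 joint 1.554
left 2.5 -0.411 0.0211 joint 1.552
left 3 -0.773 0.02 joint 1.583
mid 5 0.601 -0.0203 joint 4.528
mid 5.5 0.226 -0.0197 joint 4.546
mid 6 -0.14 -0.0203 joint 4.572
mid 6.5 -0.536 -0.0209 joint 4.569
mid 7 -0.879 -0.0201 joint 4.619
right 2 0.786 -0.0597 joint 2.357
right 2.5 0.462 -0.0582 joint 2.426
right 3 0.099 -0.0592 joint 2.455
right 3.5 -0.383 -0.0596 joint 2.366
right 4 -0.709 -0.0593 joint 2.433
side
left 2 0.001 0.0214 joint 1.572
left 3 -0.78 0.0211 joint 1.576
mid 6 -0.236 -0.0202 joint 4.476
mid 7 -0.815 -0.0221 joint 4.683
right 3 0.062 -0.0622 joint 2.418
right 4 -0.693 -0.062 joint 2.449
knob [0.55748821 0.11874153 0.122     ] side [0.55764578 0.1177465  0.122     ]
left [0.5671238  0.05543777]
mid [0.57310521 0.01588752]
right [ 0.57908662 -0.02366274]
knob [0.557404   0.11970694]
```

Both views agree. The joints are about left 1.56, middle 4.56 and right 2.42, and the box yaw is about 8.5°. The wheels therefore need roughly +22, −18 and −24 mm at the rim. I'll go above the left wheel with the fingers shut and tool y along box x.

Emit:
{"method": "arm_command", "body": {
  "steps": [
    [-0.499,-0.371,0.05,0,0,60,255],
    [-0.499,-0.371,0.05,0,0,60,255],
    [-0.499,-0.371,0.05,0,0,60,255],
    [-0.499,-0.371,0.05,0,0,60,255],
    [-0.499,-0.371,0.05,0,0,60,255],
    [-0.499,-0.371,0.05,0,0,60,255],
    [-0.499,-0.371,0.05,0,0,60,255],
    [-0.499,-0.371,0.05,0,0,60,255],
    [-0.499,-0.371,0.05,0,0,60,255],
    [-0.499,-0.371,0.05,0,0,60,255]
  ]
}}

```text
t: 1.13
tool_pos: [0.4485, 0.228, 0.3714]
tool_rot: [180.0, -0.0, 98.5]
force: [0.6, 1.0, -0.0]
finger_gap: 0.0249
finger_force: 0.0
```

```bash
cat >> h.py <<'E'
from scipy.spatial.transform import Rotation as Ro
W=dict(left=np.array([.5674,.0560]),mid=np.array([.5734,.0163]),right=np.array([.5794,-.0232]))
yw=np.radians(8.5); EX=np.array([np.cos(yw),np.sin(yw)]); EY=np.array([-np.sin(yw),np.cos(yw)])
def go(w,bx,by,z,yaw=98.5):
    "shift to tcp with tip at wheel w + (bx,by) box axes, TCP height z"
    s=manip.get_state(); R=Ro.from_euler('xyz',s["tool_rot"],degrees=True)
    p=np.r_[W[w]+bx*EX+by*EY,z]
    print("t",round(s["t"],2),"pos",s["tool_pos"].round(4),"rot",s["tool_rot"].round(2),"F",s["force"].round(2),"gap",round(s["finger_gap"],4))
    q=s["tool_pos"][:2]-W[w]; print("box rel",(q@EX).round(4),(q@EY).round(4))
    print("shift",R.inv().apply(p-s["tool_pos"]).round(4),"turn",(R.inv()*Ro.from_euler('xyz',[180,0,yaw],degrees=True)).as_rotvec(degrees=True).round(2))
E
python3 -c "
from h import *
go('left',-.010,0,.33)"
```

```text
t 1.13 pos [0.4485 0.228  0.3714] rot [ 1.7997e+02 -1.0000e-02  9.8490e+01] F [ 0.63  0.97 -0.02] gap 0.0249
box rel -0.0922 0.1877
shift [-0.1877  0.0822  0.0414] turn [ 0.03 -0.01 -0.01]
```

Emit:
{"method": "arm_command", "body": {
  "steps": [
    [-0.188,0.082,0.03,0,0,0,255],
    [-0.188,0.082,0.03,0,0,0,255],
    [-0.188,0.082,0.03,0,0,0,255],
    [-0.188,0.082,0.03,0,0,0,255],
    [-0.188,0.082,0.03,0,0,0,255],
    [-0.188,0.082,0.03,0,0,0,255],
    [-0.188,0.082,0.03,0,0,0,255],
    [-0.188,0.082,0.03,0,0,0,255]
  ]
}}

```text
t: 1.8
tool_pos: [0.5568, 0.0562, 0.341]
tool_rot: [-180.0, -0.0, 98.6]
force: [-0.7, -0.0, 0.3]
finger_gap: 0.0005
finger_force: 0.0
```

```bash
python3 -c "
from h import *
go('left',-.010,0,.285)"
```

```text
t 1.8 pos [0.5568 0.0562 0.341 ] rot [-1.7995e+02 -2.0000e-02  9.8590e+01] F [-0.68 -0.04  0.28] gap 0.0005
box rel -0.0104 0.0018
shift [-0.0018  0.0005  0.056 ] turn [-0.05 -0.02  0.09]
```

Emit:
{"method": "arm_command", "body": {
  "steps": [
    [-0.001,0,0.025,0,0,0,255],
    [-0.001,0,0.05,0,0,0,255],
    [-0.001,0,0.051,0,0,0,255],
    [-0.001,0,0.051,0,0,0,255],
    [-0.001,0,0.051,0,0,0,255],
    [-0.001,0,0.051,0,0,0,255]
  ]
}}

```text
t: 2.3
tool_pos: [0.5576, 0.056, 0.2918]
tool_rot: [179.9, 0.0, 98.7]
force: [-0.3, 0.1, 0.0]
finger_gap: 0.0004
finger_force: 0.0
```

```bash
python3 -c "
from h import *
go('left',-.010,0,.285)"
```

```text
t 2.3 pos [0.5576 0.056  0.2918] rot [1.7988e+02 1.0000e-02 9.8700e+01] F [-0.33  0.1   0.04] gap 0.0004
box rel -0.0097 0.0015
shift [-0.0015 -0.0003  0.0068] turn [0.12 0.01 0.2 ]
```

Emit:
{"method": "arm_command", "body": {
  "steps": [
    [-0.001,0,0.003,0,0,0,255],
    [-0.001,0,0.006,0,0,0,255],
    [-0.001,0,0.0075,0,0,0,255],
    [-0.001,0,0.0075,0,0,0,255],
    [-0.001,0,0.0075,0,0,0,255]
  ]
}}

```text
t: 2.72
tool_pos: [0.5574, 0.0543, 0.2828]
tool_rot: [-180.0, -0.0, 98.6]
force: [-0.9, -0.0, -0.7]
finger_gap: 0.0004
finger_force: 0.0
```

Emit:
{"method": "arm_command", "body": {
  "steps": [
    [0,0,0.0005,0,0,0,255],
    [0,0,0.001,0,0,0,255],
    [0,0,0.001,0,0,0,255],
    [0,0,0.001,0,0,0,255]
  ]
}}

```text
t: 3.05
tool_pos: [0.5574, 0.0544, 0.2817]
tool_rot: [-180.0, 0.0, 98.6]
force: [-0.2, -0.2, -0.1]
finger_gap: 0.0003
finger_force: 0.0
```

Emit:
{"method": "arm_command", "body": {
  "steps": [
    [0,0,0.0005,0,0,0,255],
    [0,0,0.001,0,0,0,255],
    [0,0,0.001,0,0,0,255],
    [0,0,0.001,0,0,0,255]
  ]
}}

```text
t: 3.38
tool_pos: [0.5575, 0.0544, 0.2809]
tool_rot: [180.0, 0.0, 98.6]
force: [-0.4, 0.5, 1.9]
finger_gap: 0.0003
finger_force: 1.1
```

Emit:
{"method": "arm_command", "body": {
  "steps": [
    [0,0,0.0005,0,0,0,255],
    [0,0,0.0005,0,0,0,255],
    [0,0,0.0005,0,0,0,255]
  ]
}}

```text
t: 3.63
tool_pos: [0.5574, 0.0544, 0.2804]
tool_rot: [180.0, 0.0, 98.6]
force: [-0.4, -0.8, 3.6]
finger_gap: 0.0004
finger_force: 1.9
```

Emit:
{"method": "arm_command", "body": {
  "steps": [
    [0,0,0.0006,0,0,0,255],
    [0,0,0.0006,0,0,0,255],
    [0,0.001,0.0006,0,0,0,255],
    [0,0.002,0.0006,0,0,0,255],
    [0,0.003,0.0006,0,0,0,255],
    [0,0.004,0.0006,0,0,0,255],
    [0,0.004,0.0006,0,0,0,255]
  ]
}}

```text
t: 4.22
tool_pos: [0.5613, 0.0549, 0.28]
tool_rot: [-180.0, 0.0, 98.6]
force: [-3.4, -0.4, 7.9]
finger_gap: 0.0005
finger_force: 4.0
```

Emit:
{"method": "arm_command", "body": {
  "steps": [
    [0,0.002,-0.0001,0,0,0,255],
    [0,0.004,-0.0001,0,0,0,255],
    [0,0.006,-0.0001,0,0,0,255],
    [0,0.008,-0.0001,0,0,0,255],
    [0,0.01,-0.0001,0,0,0,255],
    [0,0.012,-0.0001,0,0,0,255],
    [0,0.014,-0.0001,0,0,0,255],
    [0,0.016,-0.0001,0,0,0,255],
    [0,0.016,-0.0001,0,0,0,255],
    [0,0.016,-0.0001,0,0,0,255]
  ]
}}

```text
t: 5.05
tool_pos: [0.5775, 0.0574, 0.2801]
tool_rot: [179.9, 0.0, 98.6]
force: [-0.3, -1.2, 5.7]
finger_gap: 0.0003
finger_force: 2.6
```

```bash
python3 -c "
from h import *
go('left',.012,0,.285)"
```

```text
t 5.05 pos [0.5775 0.0574 0.2801] rot [1.7994e+02 1.0000e-02 9.8640e+01] F [-0.34 -1.18  5.68] gap 0.0003
box rel 0.0102 -0.0001
shift [ 0.0001  0.0018 -0.0049] turn [0.06 0.01 0.14]
```

Emit:
{"method": "arm_command", "body": {
  "steps": [
    [0,0.001,0,0,0,0,255],
    [0,0.002,0,0,0,0,255],
    [0,0.002,0,0,0,0,255],
    [0,0.002,0,0,0,0,255],
    [0,0.002,-0.003,0,0,0,255],
    [0,0.002,-0.015,0,0,0,255],
    [-0.04,0.002,-0.04,0,0,0,255],
    [-0.08,0.06,-0.06,0,0,0,255],
    [-0.08,0.1,-0.06,0,0,0,255],
    [-0.08,0.1,-0.06,0,0,0,255]
  ]
}}

```text
t: 5.88
tool_pos: [0.6905, -0.0083, 0.3425]
tool_rot: [179.8, 0.0, 98.6]
force: [-0.1, 0.3, -0.8]
finger_gap: 0.0004
finger_force: 0.0
```

```bash
python3 - <<'E'
from h import *
go('mid',.009,0,.30)
a=shot("side")["pixels"]; c=shot("top")["pixels"]
A=np.hstack([cv2.resize(c[200:290,230:350,::-1],(480,360),interpolation=2),cv2.resize(a[190:270,230:330,::-1],(320,256),interpolation=2).repeat(1,0)[np.minimum(np.arange(360),255)]])
cv2.imwrite('pics/c3.png',A)
E
```

```text
t 5.88 pos [ 0.6905 -0.0083  0.3425] rot [1.7977e+02 5.0000e-02 9.8550e+01] F [-0.12  0.25 -0.83] gap 0.0004
box rel 0.1122 -0.0416
shift [ 0.0417 -0.1033  0.0421] turn [0.23 0.05 0.05]
```

View pics/c3.png

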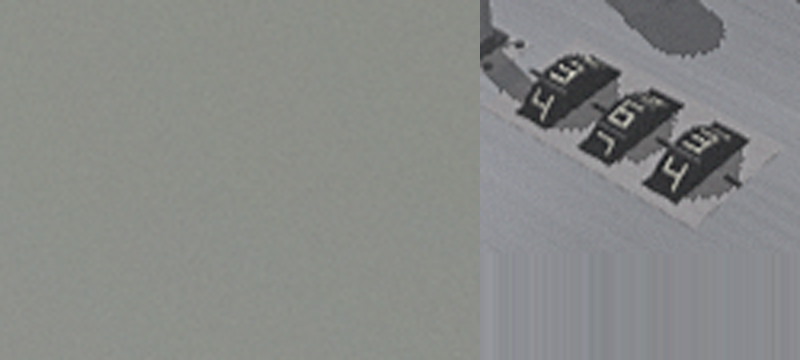

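The arm blocks the top view here. The side crop (3.2x, panel offset 480) shows the left wheel with '3' on top at (564,72) and '4' at (542,106). I'll evaluate that while approaching the middle wheel.

```bash
cat >> h.py <<'E'
def ang(c,px,w,crown=.013):
    o,d=ray(c,*px); a=np.array([(o[:2]-W[w])@EX,o[2]-.085-crown+.028]); b=np.array([d[:2]@EX,d[2]])
    A=b@b;B=2*a@b;C=a@a-.028**2; t=(-B-np.sqrt(B*B-4*A*C))/2/A
    p=a+b*t; return round(float(np.arctan2(p[0],p[1])),3),round(float((o[:2]+d[:2]*t-W[w])@EY),4)
E
python3 - <<'E'
from h import *
sd=manip.camera("side")
for w,D,u,v in [('left',3,564,72),('left',4,542,106),('right',3,703,142),('right',4,676,176),('mid',6,624,112),('mid',7,603,145)]:
    a=ang(sd,((u-480)/3.2+230-.35,v/3.2+190-.35),w,.0141 if w=='left' else .013); print(w,D,a,round(D*.7854+a[0],3))
E
```

```text
left 3 (-0.075, -0.0001) 2.281
left 4 (-0.8, -0.0019) 2.342
right 3 (0.052, -0.0033) 2.408
right 4 (-0.705, -0.0035) 2.437
mid 6 (-0.177, -0.0008) 4.535
mid 7 (-0.846, -0.0015) 4.652
```

Emit:
{"method": "arm_command", "body": {
  "steps": [
    [0.041,-0.04,0,0,0,0,255],
    [0.041,-0.08,0.01,0,0,0,255],
    [0.041,-0.103,0.03,0,0,0,255],
    [0.041,-0.103,0.05,0,0,0,255],
    [0.041,-0.103,0.053,0,0,0,255],
    [0.041,-0.103,0.053,0,0,0,255],
    [0.041,-0.103,0.053,0,0,0,255]
  ]
}}

```text
t: 6.62
tool_pos: [0.5807, 0.0185, 0.2876]
tool_rot: [179.9, 0.0, 98.7]
force: [0.2, 0.2, 0.6]
finger_gap: 0.0006
finger_force: 0.0
```

```bash
python3 -c "
from h import *
go('mid',.009,0,.2835)"
```

```text
t 6.62 pos [0.5807 0.0185 0.2876] rot [1.7993e+02 1.0000e-02 9.8650e+01] F [0.22 0.24 0.61] gap 0.0006
box rel 0.0076 0.0011
shift [-0.0011  0.0014  0.0041] turn [0.07 0.01 0.15]
```

Emit:
{"method": "arm_command", "body": {
  "steps": [
    [-0.001,0.001,0.002,0,0,0,255],
    [-0.001,0.001,0.004,0,0,0,255],
    [-0.001,0.001,0.004,0,0,0,255],
    [-0.001,0.001,0.004,0,0,0,255]
  ]
}}

```text
t: 6.95
tool_pos: [0.5815, 0.0174, 0.283]
tool_rot: [180.0, 0.0, 98.6]
force: [0.4, -0.1, -0.7]
finger_gap: 0.0004
finger_force: 0.0
```

Emit:
{"method": "arm_command", "body": {
  "steps": [
    [0,0,0.0005,0,0,0,255],
    [0,0,0.001,0,0,0,255],
    [0,0,0.001,0,0,0,255]
  ]
}}

```text
t: 7.2
tool_pos: [0.5812, 0.0175, 0.2817]
tool_rot: [-180.0, -0.0, 98.6]
force: [-0.3, -0.4, -0.2]
finger_gap: 0.0005
finger_force: 0.0
```

Emit:
{"method": "arm_command", "body": {
  "steps": [
    [0,0,0.0005,0,0,0,255],
    [0,0,0.001,0,0,0,255],
    [0,0,0.001,0,0,0,255]
  ]
}}

```text
t: 7.45
tool_pos: [0.5811, 0.0175, 0.2807]
tool_rot: [-180.0, -0.0, 98.6]
force: [-0.4, -0.2, 0.4]
finger_gap: 0.0004
finger_force: 0.0
```

Emit:
{"method": "arm_command", "body": {
  "steps": [
    [0,0,0.0005,0,0,0,255],
    [0,0,0.001,0,0,0,255],
    [0,0,0.001,0,0,0,255]
  ]
}}

```text
t: 7.7
tool_pos: [0.5811, 0.0175, 0.2797]
tool_rot: [-180.0, -0.0, 98.6]
force: [-0.1, 0.0, -0.4]
finger_gap: 0.0004
finger_force: 0.0
```

Emit:
{"method": "arm_command", "body": {
  "steps": [
    [0,0,0.0005,0,0,0,255],
    [0,0,0.001,0,0,0,255],
    [0,0,0.001,0,0,0,255]
  ]
}}

```text
t: 7.95
tool_pos: [0.5811, 0.0175, 0.2787]
tool_rot: [-180.0, -0.0, 98.6]
force: [-0.4, 0.2, -0.4]
finger_gap: 0.0008
finger_force: 0.0
```

Emit:
{"method": "arm_command", "body": {
  "steps": [
    [0,0,0.0005,0,0,0,255],
    [0,0,0.001,0,0,0,255],
    [0,0,0.001,0,0,0,255]
  ]
}}

```text
t: 8.2
tool_pos: [0.5812, 0.0175, 0.2779]
tool_rot: [180.0, 0.0, 98.6]
force: [-0.2, -0.7, 3.0]
finger_gap: 0.0006
finger_force: 1.2
```

Emit:
{"method": "arm_command", "body": {
  "steps": [
    [0,0,0.0004,0,0,0,255],
    [0,0,0.0008,0,0,0,255],
    [0,-0.001,0.0008,0,0,0,255],
    [0,-0.002,0.0008,0,0,0,255],
    [0,-0.003,0.0008,0,0,0,255],
    [0,-0.004,0.0008,0,0,0,255],
    [0,-0.004,0.0008,0,0,0,255]
  ]
}}

```text
t: 8.78
tool_pos: [0.5775, 0.0169, 0.2774]
tool_rot: [179.9, 0.0, 98.6]
force: [1.9, 0.1, 5.8]
finger_gap: 0.0001
finger_force: 2.9
```

Emit:
{"method": "arm_command", "body": {
  "steps": [
    [0,-0.002,0,0,0,0,255],
    [0,-0.004,0,0,0,0,255],
    [0,-0.006,0,0,0,0,255],
    [0,-0.008,0,0,0,0,255],
    [0,-0.01,0,0,0,0,255],
    [0,-0.012,0,0,0,0,255],
    [0,-0.0135,0,0,0,0,255],
    [0,-0.0135,0,0,0,0,255],
    [0,-0.0135,0,0,0,0,255]
  ]
}}

```text
t: 9.53
tool_pos: [0.5637, 0.0148, 0.2769]
tool_rot: [-180.0, -0.0, 98.6]
force: [0.2, 0.4, 4.2]
finger_gap: 0.0001
finger_force: 2.2
```

Emit:
{"method": "arm_command", "body": {
  "steps": [
    [0,0,-0.004,0,0,0,255],
    [0,0,-0.015,0,0,0,255],
    [0,0.02,-0.04,0,0,0,255],
    [0,0.06,-0.05,0,0,0,255],
    [0,0.1,-0.05,0,0,0,255],
    [0,0.12,-0.05,0,0,0,255],
    [0,0.12,-0.05,0,0,0,255]
  ]
}}

```text
t: 10.12
tool_pos: [0.6857, 0.0335, 0.328]
tool_rot: [179.8, 0.0, 98.7]
force: [-0.3, 0.0, 0.7]
finger_gap: 0.0006
finger_force: 0.0
```

```bash
python3 - <<'E'
from h import *
go('right',.012,0,.288)
a=shot("side")["pixels"]
cv2.imwrite('pics/c4.png',cv2.resize(a[190:270,230:340,::-1],None,fx=6,fy=6,interpolation=2))
E
```

```text
t 10.12 pos [0.6857 0.0335 0.328 ] rot [1.7979e+02 2.0000e-02 9.8660e+01] F [-0.33  0.04  0.65] gap 0.0006
box rel 0.1135 0.0403
shift [-0.04   -0.1018  0.0397] turn [0.21 0.02 0.16]
```

View pics/c4.png

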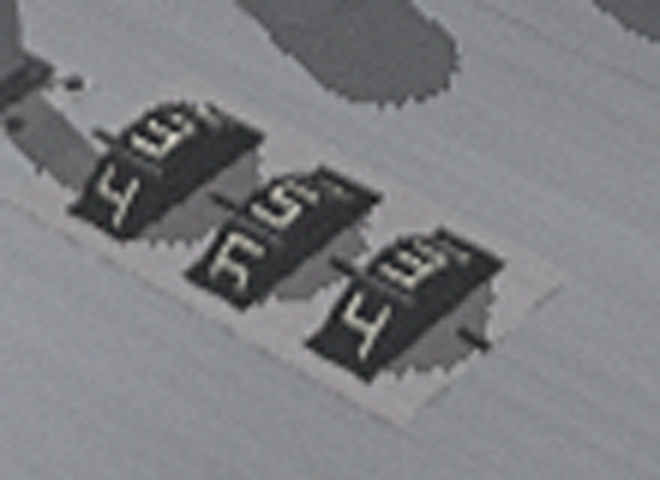

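The side crop (6x, origin (230,190)) shows the left wheel's '3' at (163,135), the middle '5' at (276,204) over '6' at (233,262), and the right '3' at (410,264). Next I'll measure these and go to the right wheel, staying high past the ramekin.

```bash
python3 - <<'E'
from h import *
sd=manip.camera("side")
for w,D,u,v,cr in [('left',3,163,135,.0141),('left',4,122,198,.0141),('left',3.5,141,163,.0141),('mid',5,276,204,.0113),('mid',6,233,262,.0113),('mid',5.5,251,233,.0113),('right',3,410,264,.013),('right',4,365,328,.013),('right',3.5,384,295,.013)]:
    a=ang(sd,(u/6+230-.4,v/6+190-.4),w,cr); print(w,D,a,round(D*.7854+a[0],3))
p=onz(sd,365,217,.117)[:2]-W['right']; print("ramekin rel right",p@EX,p@EY)
E
```

```text
left 3 (-0.044, -0.0011) 2.312
left 4 (-0.767, -0.0033) 2.375
left 3.5 (-0.404, -0.0024) 2.345
mid 5 (-0.042, 0.0007) 3.885
mid 6 (-0.72, 0.0) 3.992
mid 5.5 (-0.416, 0.0002) 3.904
right 3 (0.031, -0.0011) 2.387
right 4 (-0.7, -0.0025) 2.442
right 3.5 (-0.368, -0.002) 2.381
ramekin rel right 0.07397132783570358 -0.06888983250030271
```

Emit:
{"method": "arm_command", "body": {
  "steps": [
    [0,-0.04,0,0,0,0,255],
    [-0.02,-0.08,0,0,0,0,255],
    [-0.04,-0.102,0.01,0,0,0,255],
    [-0.04,-0.102,0.03,0,0,0,255],
    [-0.04,-0.102,0.038,0,0,0,255],
    [-0.04,-0.102,0.038,0,0,0,255],
    [-0.04,-0.102,0.038,0,0,0,255]
  ]
}}

```text
t: 10.8
tool_pos: [0.5875, -0.0217, 0.2889]
tool_rot: [-179.9, -0.0, 98.7]
force: [0.2, 0.2, -0.3]
finger_gap: 0.0001
finger_force: 0.0
```

```bash
python3 -c "
from h import *
go('right',.011,0,.2835)"
```

```text
t 10.8 pos [ 0.5875 -0.0217  0.2889] rot [-1.7994e+02 -2.0000e-02  9.8650e+01] F [ 0.24  0.24 -0.28] gap 0.0001
box rel 0.0082 0.0003
shift [-0.0003  0.0028  0.0054] turn [-0.06 -0.02  0.15]
```

Emit:
{"method": "arm_command", "body": {
  "steps": [
    [0,0.003,0.003,0,0,0,255],
    [0,0.003,0.0055,0,0,0,255],
    [0,0.003,0.0055,0,0,0,255],
    [0,0.003,0.0055,0,0,0,255]
  ]
}}

```text
t: 11.13
tool_pos: [0.5909, -0.0212, 0.2835]
tool_rot: [180.0, 0.0, 98.7]
force: [0.3, -0.3, -0.2]
finger_gap: 0.0003
finger_force: 0.0
```

Emit:
{"method": "arm_command", "body": {
  "steps": [
    [0,0,0.0005,0,0,0,255],
    [0,0,0.001,0,0,0,255],
    [0,0,0.001,0,0,0,255]
  ]
}}

```text
t: 11.38
tool_pos: [0.5906, -0.0214, 0.2825]
tool_rot: [-180.0, -0.0, 98.6]
force: [-0.3, 0.5, 0.2]
finger_gap: 0.0005
finger_force: 0.0
```

Emit:
{"method": "arm_command", "body": {
  "steps": [
    [0,0,0.0005,0,0,0,255],
    [0,0,0.001,0,0,0,255],
    [0,0,0.001,0,0,0,255]
  ]
}}

```text
t: 11.63
tool_pos: [0.5906, -0.0215, 0.2814]
tool_rot: [-180.0, -0.0, 98.6]
force: [-0.4, 0.5, 0.1]
finger_gap: 0.0004
finger_force: 0.0
```

Emit:
{"method": "arm_command", "body": {
  "steps": [
    [0,0,0.0005,0,0,0,255],
    [0,0,0.001,0,0,0,255],
    [0,0,0.001,0,0,0,255]
  ]
}}

```text
t: 11.88
tool_pos: [0.5906, -0.0215, 0.2804]
tool_rot: [-180.0, -0.0, 98.6]
force: [0.2, 1.2, 0.3]
finger_gap: 0.0001
finger_force: 0.0
```

Emit:
{"method": "arm_command", "body": {
  "steps": [
    [0,0,0.0005,0,0,0,255],
    [0,0,0.001,0,0,0,255],
    [0,0,0.001,0,0,0,255]
  ]
}}

```text
t: 12.13
tool_pos: [0.5906, -0.0215, 0.2794]
tool_rot: [-180.0, -0.0, 98.6]
force: [0.1, 0.2, -0.1]
finger_gap: 0.0004
finger_force: 0.0
```

Emit:
{"method": "arm_command", "body": {
  "steps": [
    [0,0,0.0005,0,0,0,255],
    [0,0,0.001,0,0,0,255],
    [0,0,0.001,0,0,0,255]
  ]
}}

```text
t: 12.38
tool_pos: [0.5907, -0.0215, 0.2785]
tool_rot: [180.0, 0.0, 98.6]
force: [-0.2, -0.4, 2.1]
finger_gap: 0.0004
finger_force: 0.7
```

Emit:
{"method": "arm_command", "body": {
  "steps": [
    [0,0,0.0005,0,0,0,255],
    [0,0,0.001,0,0,0,255],
    [0,-0.001,0.001,0,0,0,255],
    [0,-0.002,0.001,0,0,0,255],
    [0,-0.003,0.001,0,0,0,255],
    [0,-0.004,0.001,0,0,0,255],
    [0,-0.004,0.001,0,0,0,255]
  ]
}}

```text
t: 12.97
tool_pos: [0.5869, -0.0221, 0.2779]
tool_rot: [179.9, 0.0, 98.6]
force: [1.9, 0.7, 4.4]
finger_gap: 0.0004
finger_force: 2.8
```

Emit:
{"method": "arm_command", "body": {
  "steps": [
    [0,-0.002,0.0001,0,0,0,255],
    [0,-0.004,0.0001,0,0,0,255],
    [0,-0.006,0.0001,0,0,0,255],
    [0,-0.008,0.0001,0,0,0,255],
    [0,-0.01,0.0001,0,0,0,255],
    [0,-0.012,0.0001,0,0,0,255],
    [0,-0.014,0.0001,0,0,0,255],
    [0,-0.016,0.0001,0,0,0,255],
    [0,-0.018,0.0001,0,0,0,255],
    [0,-0.0188,0.0001,0,0,0,255]
  ]
}}

```text
t: 13.8
tool_pos: [0.5678, -0.025, 0.2775]
tool_rot: [-180.0, 0.0, 98.6]
force: [0.4, -0.4, 4.9]
finger_gap: 0.0004
finger_force: 2.6
```

Emit:
{"method": "arm_command", "body": {
  "steps": [
    [0,0,0,0,0,0,255],
    [0,0,-0.004,0,0,0,255],
    [0,0,-0.015,0,0,0,255],
    [0.02,0,-0.05,0,0,0,255],
    [0.06,0,-0.06,0,0,0,255],
    [0.1,0.012,-0.06,0,0,0,255],
    [0.12,0.012,-0.06,0,0,0,255],
    [0.12,0.012,-0.06,0,0,0,255]
  ]
}}

```text
t: 14.47
tool_pos: [0.5613, 0.0988, 0.3382]
tool_rot: [-180.0, -0.0, 98.8]
force: [-0.2, -0.2, -0.1]
finger_gap: 0.0003
finger_force: 0.0
```

```bash
python3 - <<'E'
from h import *
go('left',0,.045,.277)
a=shot("side")["pixels"]
cv2.imwrite('pics/c5.png',cv2.resize(a[190:270,230:340,::-1],None,fx=6,fy=6,interpolation=2))
E
```

```text
t 14.47 pos [0.5613 0.0988 0.3382] rot [-1.800e+02 -4.000e-02  9.884e+01] F [-0.22 -0.16 -0.14] gap 0.0003
box rel 0.0003 0.0432
shift [ 0.0017 -0.0003  0.0612] turn [-0.   -0.04  0.34]
```

View pics/c5.png

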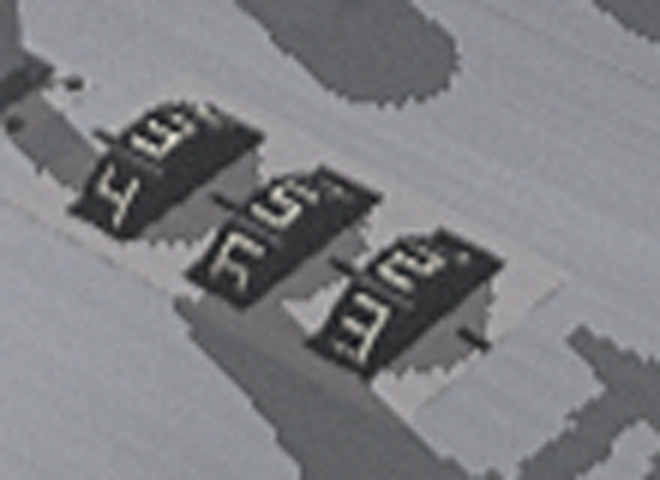

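The side crop shows 3-5-2. The right wheel's '2' is at (412,264), the separator at (384,295) and '3' at (363,328).

```bash
python3 - <<'E'
from h import *
sd=manip.camera("side")
for D,u,v in [(2,412,264),(3,363,328),(2.5,384,295)]:
    a=ang(sd,(u/6+230-.4,v/6+190-.4),'right',.0118); print(D,a,round(D*.7854+a[0],3))
E
```

```text
2 (0.081, -0.0006) 1.652
3 (-0.681, -0.0015) 1.675
2.5 (-0.339, -0.0013) 1.625
```

The right wheel reads a little high, at about 1.65 with a limit of 1.72. I'll clear the arm for a top view to settle it.

Emit:
{"method": "arm_command", "body": {
  "steps": [
    [0.04,0,-0.01,0,0,0,255],
    [0.08,0,-0.02,0,0,0,255],
    [0.35,-0.1,-0.05,0,0,0,255],
    [0.35,-0.1,-0.05,0,0,0,255],
    [0.35,-0.1,-0.05,0,0,0,255],
    [0.35,-0.1,-0.05,0,0,0,255],
    [0.35,-0.1,-0.05,0,0,0,255],
    [0.35,-0.1,-0.05,0,0,0,255],
    [0.35,-0.1,-0.05,0,0,0,255],
    [0.35,-0.1,-0.05,0,0,0,255]
  ]
}}

```text
t: 15.4
tool_pos: [0.4086, 0.4301, 0.3882]
tool_rot: [180.0, -0.1, 98.8]
force: [0.8, 0.5, 0.8]
finger_gap: 0.0004
finger_force: 0.0
```

```bash
python3 - <<'E'
from h import *
go('left',0,.045,.34)
a=shot("top")["pixels"]
cv2.imwrite('pics/c6.png',cv2.resize(a[205:275,225:345,::-1],None,fx=6,fy=6,interpolation=2))
E
```

```text
t 15.4 pos [0.4086 0.4301 0.3882] rot [ 1.7997e+02 -1.2000e-01  9.8810e+01] F [0.77 0.55 0.77] gap 0.0004
box rel -0.1017 0.3934
shift [-0.3491  0.0998  0.0476] turn [ 0.03 -0.12  0.31]
```

View pics/c6.png

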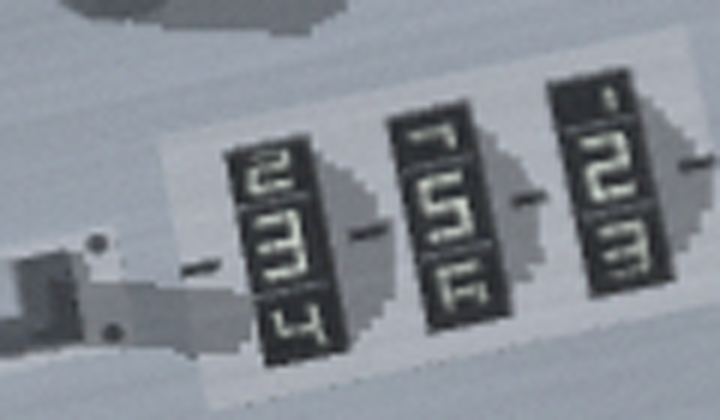

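The top crop (6x, origin (225,205)) shows left '3' at (279,244) with separators at y=203 and 286, middle '5' at (445,204) with separators 165 and 245, and right '2' at (608,165) with separators 128 and 207.

```bash
python3 - <<'E'
from h import *
sd=manip.camera("top")
for w,D,u,v,cr in [('left',3,279,244,.0141),('left',2.5,273,203,.0141),('left',3.5,286,286,.0141),('mid',5,445,204,.0113),('mid',4.5,436,165,.0113),('mid',5.5,450,245,.0113),('right',2,608,165,.0118),('right',1.5,597,128,.0118),('right',2.5,615,207,.0118)]:
    a=ang(sd,(u/6+225-.4,v/6+205-.4),w,cr); print(w,D,a,round(D*.7854+a[0],3))
E
```

```text
left 3 (-0.015, -0.0002) 2.341
left 2.5 (0.356, -0.0005) 2.32
left 3.5 (-0.377, 0.0002) 2.372
mid 5 (0.04, -0.0004) 3.967
mid 4.5 (0.407, -0.0001) 3.941
mid 5.5 (-0.312, 0.0004) 4.008
right 2 (0.073, -0.0004) 1.644
right 1.5 (0.431, 0.0002) 1.609
right 2.5 (-0.291, 0.0) 1.673
```

Left is 2.34 and middle 3.96, both good. Right is about 1.64, so I'll nudge it −2 mm.

Emit:
{"method": "arm_command", "body": {
  "steps": [
    [-0.473,0.102,0,0,0,0,255],
    [-0.473,0.102,0,0,0,0,255],
    [-0.473,0.102,0,0,0,0,255],
    [-0.473,0.102,0,0,0,0,255],
    [-0.473,0.102,0.03,0,0,0,255],
    [-0.473,0.102,0.03,0,0,0,255],
    [-0.473,0.102,0.03,0,0,0,255],
    [-0.473,0.102,0.03,0,0,0,255],
    [-0.473,0.102,0.03,0,0,0,255],
    [-0.473,0.102,0.03,0,0,0,255]
  ]
}}

```text
t: 16.33
tool_pos: [0.5579, 0.0333, 0.3635]
tool_rot: [-179.9, 0.0, 98.5]
force: [1.6, 1.1, -0.0]
finger_gap: 0.0002
finger_force: 0.0
```

```bash
python3 -c "
from h import *
go('right',.002,0,.283)"
```

```text
t 16.33 pos [0.5579 0.0333 0.3635] rot [-1.7993e+02  2.0000e-02  9.8470e+01] F [ 1.65  1.11 -0.  ] gap 0.0002
box rel -0.0129 0.0591
shift [-0.059   0.015   0.0805] turn [-0.07  0.02 -0.03]
```

Emit:
{"method": "arm_command", "body": {
  "steps": [
    [-0.03,0.01,0,0,0,0,255],
    [-0.04,0.01,0.02,0,0,0,255],
    [-0.04,0.01,0.04,0,0,0,255],
    [-0.04,0.01,0.06,0,0,0,255],
    [-0.04,0.01,0.06,0,0,0,255],
    [-0.04,0.01,0.06,0,0,0,255]
  ]
}}

```text
t: 16.83
tool_pos: [0.5732, -0.002, 0.3029]
tool_rot: [-179.8, -0.0, 98.5]
force: [-0.1, -0.4, 0.5]
finger_gap: 0.0009
finger_force: 0.0
```

```bash
python3 -c "
from h import *
go('right',.002,0,.2805)"
```

```text
t 16.83 pos [ 0.5732 -0.002   0.3029] rot [-1.798e+02 -2.000e-02  9.850e+01] F [-0.14 -0.37  0.47] gap 0.0009
box rel -0.003 0.0219
shift [-0.0219  0.0051  0.0224] turn [-0.2  -0.02 -0.  ]
```

Emit:
{"method": "arm_command", "body": {
  "steps": [
    [-0.022,0.005,0,0,0,0,255],
    [-0.022,0.005,0.01,0,0,0,255],
    [-0.022,0.005,0.018,0,0,0,255],
    [-0.022,0.005,0.02,0,0,0,255],
    [-0.022,0.005,0.02,0,0,0,255],
    [-0.022,0.005,0.02,0,0,0,255]
  ]
}}

```text
t: 17.33
tool_pos: [0.582, -0.0205, 0.2839]
tool_rot: [-180.0, -0.0, 98.7]
force: [-0.3, 0.2, 0.2]
finger_gap: 0.0007
finger_force: 0.0
```

```bash
python3 -c "
from h import *
go('right',.002,0,.279)"
```

```text
t 17.33 pos [ 0.582  -0.0205  0.2839] rot [-1.7997e+02 -1.0000e-02  9.8670e+01] F [-0.26  0.16  0.21] gap 0.0007
box rel 0.003 0.0023
shift [-0.0023 -0.001   0.0049] turn [-0.03 -0.01  0.17]
```

Emit:
{"method": "arm_command", "body": {
  "steps": [
    [-0.001,0,0.002,0,0,0,255],
    [-0.001,0,0.004,0,0,0,255],
    [-0.001,0,0.004,0,0,0,255],
    [-0.001,0,0.004,0,0,0,255]
  ]
}}

```text
t: 17.67
tool_pos: [0.5824, -0.0218, 0.2798]
tool_rot: [-180.0, -0.0, 98.7]
force: [-0.4, 0.0, -0.4]
finger_gap: 0.0005
finger_force: 0.0
```

Emit:
{"method": "arm_command", "body": {
  "steps": [
    [0,0,0.0005,0,0,0,255],
    [0,0,0.0008,0,0,0,255],
    [0,0,0.0008,0,0,0,255],
    [0,0,0.0008,0,0,0,255]
  ]
}}

```text
t: 18.0
tool_pos: [0.5825, -0.0219, 0.2792]
tool_rot: [180.0, -0.0, 98.6]
force: [-1.1, 1.1, 1.3]
finger_gap: 0.0005
finger_force: 0.6
```

Emit:
{"method": "arm_command", "body": {
  "steps": [
    [0,0,0.0005,0,0,0,255],
    [0,0,0.001,0,0,0,255],
    [0,0,0.001,0,0,0,255],
    [0,-0.001,0.001,0,0,0,255],
    [0,-0.0025,0.001,0,0,0,255],
    [0,-0.0025,0.001,0,0,0,255],
    [0,-0.0025,0.001,0,0,0,255]
  ]
}}

```text
t: 18.58
tool_pos: [0.5803, -0.0223, 0.2785]
tool_rot: [179.9, 0.0, 98.6]
force: [1.4, 2.1, 4.2]
finger_gap: 0.0004
finger_force: 2.6
```

Emit:
{"method": "arm_command", "body": {
  "steps": [
    [0,0,-0.004,0,0,0,255],
    [0,0,-0.02,0,0,0,255],
    [0.02,0,-0.05,0,0,0,255],
    [0.06,0,-0.06,0,0,0,255],
    [0.1,0,-0.06,0,0,0,255],
    [0.124,0,-0.06,0,0,0,255],
    [0.124,0,-0.06,0,0,0,255],
    [0.124,0,-0.06,0,0,0,255]
  ]
}}

```text
t: 19.25
tool_pos: [0.5606, 0.1011, 0.3377]
tool_rot: [-179.9, 0.0, 98.8]
force: [-0.1, -0.4, 0.3]
finger_gap: 0.0003
finger_force: 0.0
```

```bash
python3 - <<'E'
from h import *
go('left',0,.043,.295)
a=shot("side")["pixels"]
cv2.imwrite('pics/c7.png',np.hstack([cv2.resize(a[190:270,230:340,::-1],None,fx=5,fy=5,interpolation=2),cv2.resize(a[170:250,195:245,::-1],None,fx=5,fy=5,interpolation=2)]))
E
```

```text
t 19.25 pos [0.5606 0.1011 0.3377] rot [-1.799e+02  3.000e-02  9.880e+01] F [-0.07 -0.4   0.29] gap 0.0003
box rel -0.0 0.0456
shift [-0.0026  0.0001  0.0427] turn [-0.1   0.03  0.3 ]
```

View pics/c7.png

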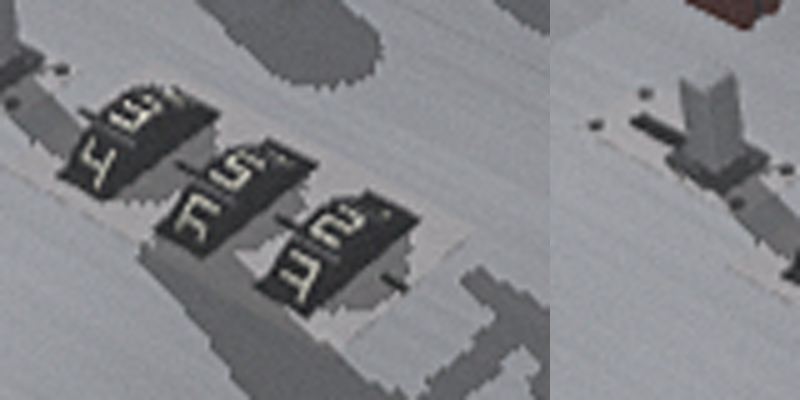

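The side view shows all three wheels on 3-5-2, with the right '2' at (337,222) now level with its neighbours. The bolt knob is at the right end of its slot, so it is still locked. Next I'll lower the finger to the right of the knob, with the tip 22 mm above the box, and push left.

Emit:
{"method": "arm_command", "body": {
  "steps": [
    [-0.005,0,0,0,0,0,255],
    [-0.005,0,0.01,0,0,0,255],
    [-0.005,0,0.03,0,0,0,255],
    [-0.005,0,0.048,0,0,0,255],
    [-0.005,0,0.048,0,0,0,255],
    [-0.005,0,0.048,0,0,0,255]
  ]
}}

```text
t: 19.8
tool_pos: [0.5618, 0.0942, 0.2887]
tool_rot: [-179.8, 0.0, 98.6]
force: [0.6, 0.1, 0.4]
finger_gap: 0.0003
finger_force: 0.0
```

```bash
python3 -c "
from h import *
go('left',0,.043,.289)"
```

```text
t 19.8 pos [0.5618 0.0942 0.2887] rot [-179.82    0.     98.55] F [0.6  0.1  0.36] gap 0.0003
box rel 0.0001 0.0386
shift [ 0.0044 -0.0001 -0.0003] turn [-0.18  0.    0.05]
```

Emit:
{"method": "arm_command", "body": {
  "steps": [
    [0.002,0,0,0,0,0,255],
    [0.004,0,0,0,0,0,255],
    [0.006,0,0,0,0,0,255],
    [0.008,0,0,0,0,0,255],
    [0.009,0,0,0,0,0,255],
    [0.01,0,0,0,0,0,255],
    [0.011,0,0,0,0,0,255]
  ]
}}

```text
t: 20.38
tool_pos: [0.5607, 0.1063, 0.2905]
tool_rot: [179.9, 0.0, 98.7]
force: [1.3, -2.3, 1.8]
finger_gap: 0.0005
finger_force: 1.3
```

Emit:
{"method": "arm_command", "body": {
  "steps": [
    [0.0005,0,0,0,0,0,255],
    [0.001,0,0,0,0,0,255],
    [0.001,0,0,0,0,0,255]
  ]
}}

```text
t: 20.63
tool_pos: [0.5603, 0.1073, 0.2901]
tool_rot: [180.0, -0.0, 98.6]
force: [0.6, -1.4, 1.1]
finger_gap: 0.0006
finger_force: 0.9
```

Emit:
{"method": "arm_command", "body": {
  "steps": [
    [0.0005,0,0,0,0,0,255],
    [0.001,0,0,0,0,0,255],
    [0.0015,0,0,0,0,0,255],
    [0.0015,0,0,0,0,0,255]
  ]
}}

```text
t: 20.97
tool_pos: [0.5601, 0.1087, 0.29]
tool_rot: [180.0, -0.0, 98.6]
force: [2.0, -1.9, 1.2]
finger_gap: 0.0002
finger_force: 1.1
```

Emit:
{"method": "arm_command", "body": {
  "steps": [
    [0.0005,0,0,0,0,0,255],
    [0.001,0,0,0,0,0,255],
    [0.0015,0,0,0,0,0,255],
    [0.0015,0,0,0,0,0,255]
  ]
}}

```text
t: 21.3
tool_pos: [0.5598, 0.1103, 0.29]
tool_rot: [-180.0, -0.0, 98.6]
force: [1.7, -1.7, 1.4]
finger_gap: 0.0001
finger_force: 1.0
```

Emit:
{"method": "arm_command", "body": {
  "steps": [
    [0.001,0,0,0,0,0,255],
    [0.002,0,0,0,0,0,255],
    [0.003,0,0,0,0,0,255],
    [0.004,0,0,0,0,0,255],
    [0.005,0,0,0,0,0,255],
    [0.006,0,0,0,0,0,255],
    [0.007,0,0,0,0,0,255],
    [0.007,0,0,0,0,0,255]
  ]
}}

```text
t: 21.97
tool_pos: [0.5587, 0.1173, 0.29]
tool_rot: [-180.0, -0.0, 98.6]
force: [1.0, -1.1, 0.6]
finger_gap: 0.0001
finger_force: 0.7
```

Emit:
{"method": "arm_command", "body": {
  "steps": [
    [0.0005,0,0,0,0,0,255],
    [0.001,0,0,0,0,0,255],
    [0.001,0,0,0,0,0,255]
  ]
}}

```text
t: 22.22
tool_pos: [0.5585, 0.1181, 0.29]
tool_rot: [-180.0, -0.0, 98.6]
force: [1.9, -1.9, 0.3]
finger_gap: 0.0004
finger_force: 1.0
```

Emit:
{"method": "arm_command", "body": {
  "steps": [
    [0.0005,0,0,0,0,0,255],
    [0.001,0,0,0,0,0,255],
    [0.001,0,0,0,0,0,255]
  ]
}}

```text
t: 22.47
tool_pos: [0.5584, 0.1191, 0.29]
tool_rot: [-180.0, -0.0, 98.6]
force: [1.6, -1.3, 0.4]
finger_gap: 0.0004
finger_force: 1.1
```

Emit:
{"method": "arm_command", "body": {
  "steps": [
    [0.0005,0,0,0,0,0,255],
    [0.001,0,0,0,0,0,255],
    [0.001,0,0,0,0,0,255]
  ]
}}

```text
t: 22.72
tool_pos: [0.5584, 0.1195, 0.29]
tool_rot: [-180.0, 0.1, 98.7]
force: [1.6, -6.9, 0.5]
finger_gap: 0.0001
finger_force: 3.6
```

The force rise at about 17–18 mm of draw means the stop is reached. I'll back off, lift and check.

Emit:
{"method": "arm_command", "body": {
  "steps": [
    [-0.002,0,0,0,0,0,255],
    [-0.006,0,0,0,0,0,255],
    [-0.006,0,-0.01,0,0,0,255],
    [-0.006,0,-0.04,0,0,0,255],
    [-0.006,0,-0.08,0,0,0,255],
    [-0.006,-0.03,-0.1,0,0,0,255],
    [-0.006,-0.07,-0.1,0,0,0,255],
    [-0.006,-0.1,-0.1,0,0,0,255],
    [-0.006,-0.1,-0.1,0,0,0,255],
    [-0.006,-0.1,-0.1,0,0,0,255]
  ]
}}

```text
t: 23.55
tool_pos: [0.4592, 0.099, 0.391]
tool_rot: [180.0, -0.0, 98.6]
force: [0.5, -0.2, -0.4]
finger_gap: 0.0006
finger_force: 0.0
```

```bash
python3 - <<'E'
from h import *
go('left',0,.043,.295)
a=shot("side")["pixels"]
cv2.imwrite('pics/c8.png',cv2.resize(a[150:270,190:390,::-1],None,fx=4,fy=4,interpolation=2))
E
```

```text
t 23.55 pos [0.4592 0.099  0.391 ] rot [ 1.7996e+02 -2.0000e-02  9.8650e+01] F [ 0.54 -0.23 -0.42] gap 0.0006
box rel -0.1007 0.0586
shift [-0.0159  0.1006  0.096 ] turn [ 0.04 -0.02  0.15]
```

View pics/c8.png

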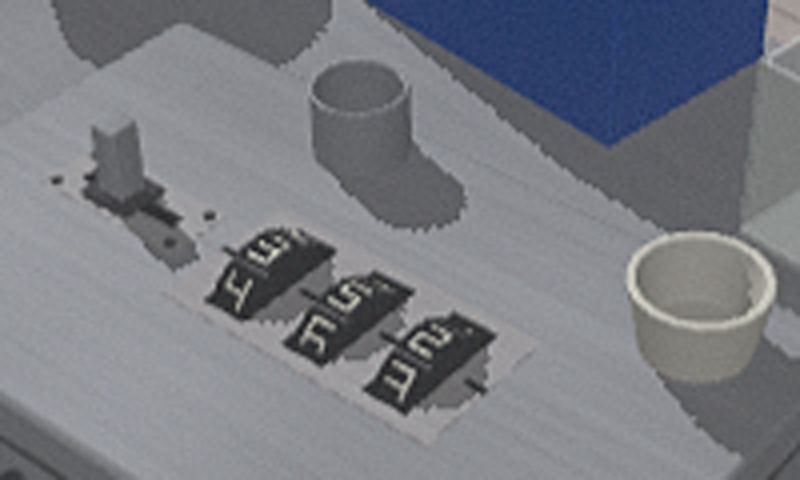

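The picture shows the wheels on 3-5-2, the knob at the left end of its slot (top at (115,125)), and the ramekin and ring where they were. I'll check the knob travel and hand in.

```bash
python3 - <<'E'
from h import *
sd=manip.camera("side")
d=onz(sd,115/4+190-.4,123/4+150-.4,.122)-onz(sd,184/5+190-.4,75/5+170-.4,.122); print(d[:2]@EX,d[:2]@EY)
if d[:2]@EY>.014: print(manip.job_done())
E
```

```text
3.237639148482912e-05 0.01819136440961769
the job is handed in; nothing more can be done
None
```

The job is handed in at about 24 s of the 64 s allowed: the wheels show 3-5-2, the bolt is drawn about 18 mm to its stop, and the ramekin and pastry ring look undisturbed in the last picture; no verdict came back.

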